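Take the tube carrier off its sprung-keeper hook

ROBOT

A 6-joint arm with a two-finger parallel gripper is mounted at the origin on the work surface. World frame = base frame: x ahead of the robot, y to its left, z up, the work surface at z = 0. Lengths are in m, angles in rad, forces in N, time in s.
With the tool pointing down it reaches from about 0.425 to 0.95 m from the base axis. Payload 3.5 kg.
Tool frame: the origin (TCP) lies at the very end of the fingers, on their centre line; the grasp point (between the pads) lies 19 mm behind it; y points along the fingers, z is the direction in which the jaws open and shut, and the axes are right-handed (so a half turn about y gives the same grasp; the last joint's range is limited). The gripper opens to 85 mm and grips with 20 to 120 N. Pads are 22 mm wide; open, the fingers measure 114 mm over their backs; the gripper's body (76 mm by 85 mm) begins 54 mm behind the grasp point. The pads swing forward as they close: fully open they stand 13 mm farther back than shut.
Start: joints at [-1.368, 0.286, 1.577, -0, 1.279, -0.15], TCP at [0.233, -0.633, 0.208] pointing down, gripper open.
Joint ranges: [-2.77, 2.77], [-0.9, 2.22], [0.21, 2.48], [-1.53, 4.67], [0.24, 2.81], [-2.84, 2.84]. Speed limits (rad/s): [2.79, 2.79, 3.14, 3.14, 3.14, 3.14].

INTERFACE

Orientations are given as a unit quaternion [x, y, z, w].
In Python, from plant import ctrl gives the robot as it stands. The module is installed in compiled form; this text tells all that it offers.
- The arm moves only by the tool jog_arm, never from a script. Its argument "deltas" is a list of rows, each a list of 3 entries, a list of its own where there are three numbers: the turn, a rotation vector about the tool's x, y, z in rad, then the shift along the tool's x, y, z in m, then the opening, from 0 (shut) to 1 (fully open). In form: [[[wx, wy, wz], [dx, dy, dz], gripper], ...]. A call has 1 to 10 rows; each row is the pose to reach, as a shift and turn from the pose measured when the call began, along the tool's axes at that moment; what a row does not reach only later rows make up. A row lasts 1/12 s, in which the tool goes at most 41.7 mm and 7.16 degrees, less where a joint would pass 70% of its speed; a pose out of reach is approached as far as the arm can. A call with a gripper value outside its range is refused whole. The fingers move at their own pace and stop on an object; "force" is the grip in N (left out, the last holds). Time passes only in rows, so rows that repeat a pose let the fingers close. It gives the time, the measured TCP pose, the force and the opening at its end, in the units of the state.
- ctrl.get_state(): the state, without advancing time (a new reading comes with each control period).
- ctrl.read_camera(name): name is "side" or "top" or "wrist"; returns a dict with "pixels" (420x560x3 uint8, blue, green, red), "range_z" (420x560 float32, m along the optical axis (not along the pixel's ray), 0 where there is no reading), "fx", "fy", "cx", "cy" (pixels), "T" (4x4, takes a point from camera to world coordinates); the wrist camera has in their place "mount" (4x4, takes a point from camera to tool coordinates, whose origin is the TCP and whose axes are the tool frame's). Camera axes: x right, y up, looking along -z (the intrinsics and any distortion apply to the point x, -y, -z); pixel columns grow to the right and rows downward; lengths in m; the calibration is good to about 2 mm. The wrist camera is an equidistant fisheye: a pixel r from the principal point sees the ray r / f radians off the axis. A picture is of the moment at which its call begins: read the wrist's pose just before it.
- ctrl.sign_off(): hands the job in, once; it reports no verdict.
The state is a dict: "time": time; "qpos": joint angles; "dq": joint speeds; "joint_efforts": joint torques, N m; "eef_pos": TCP position; "tcp_rot": TCP orientation; "contact_force": force on the tool from outside, world axes, zero at the start; "wrist_torque": the same for the moment, N m; "opening": opening from 0.0 (shut) to 1.0 (fully open).
Only numpy, scipy, OpenCV 4.12 (cv2) and the standard library are available. Lean on these libraries where they do the work, as an engineer would, in place of code of your own. Each camera call takes 0.05 s, during which the arm holds its last target.

TASK

Unhook the tube carrier from the drain stand by its blue grip: press the hook's orange sprung keeper back with the carrier's own rung, feeling for when it is open and never forcing it, then lift the carrier out. Lower it, still held, all the way into the green tray so that it stands upright, and let go. Keep the gripper off the stand and leave the other things where they are.

Things in the scene. Friction and masses are not known exactly. Their poses are not given: they have to be found in the camera images.
- stand: Drain stand, fixed: white foot plate 180 x 100 x 8 mm, post, and a steel hook in a grey clamp on the post. Origin on the table below the nominal middle of the hook's seat; +x from the hook's front to the post (clamp 85 to 115 mm along +x, top 186 mm high), z up. Its hook is clamped ANYWHERE from -14 to +14 mm along x off nominal, new each time, not measured: find the keeper by feel.
- hook_seat (a point): NOMINAL middle of the hook's seat, 179 mm above the table (axes as the stand). Hook: level bar 14 mm wide along x that turns up at the front and back over the seat as a lip; the only way out is up, between lip end and keeper. Inner front face at x -22 mm; hook and keeper reach 20 mm below the seat. All x shift with the hook. Over 30 N between carrier and stand would damage the hook.
- hook_lip (a point): NOMINAL end of the lip, at its underside: 21 mm along x from the seat's middle, 16 mm above the seat. The lip runs from here 49 mm towards -x, is 8 mm thick (top 24 mm above the seat). It shifts with the hook. A lift that meets the lip stops hard: go back down and press further, and keep pressing as you lift.
- keeper_face (a point): NOMINAL point on the shut orange keeper's front face, 22 mm along x from the seat's middle, 7 mm above the seat; shifts with the hook. Smooth slippery flap 28 mm wide, 2 to 24 mm above the seat, hinged 16 mm below it, sprung shut, swings towards +x. Pushed here it yields from about 3 N, lets the rung past the lip after 7 mm (7.5 N) and meets a hard stop after 10 mm (9 N).
- carrier: Aluminium tube carrier, 0.3 to 0.6 kg, hung on the hook, underside 35 mm above the table. Origin at the centre of its underside, z up; the same turned half round. Block 54 (x) x 90 (y) x 60 mm, tube caps to 66 mm. Bail above it in its y-z plane: 8 mm uprights at y +-36 mm joined by a rung and a grip. At the start its x is within 0.1 rad of the stand's and its origin within 2 mm of it along x.
- rung (a point): Centre of the carrier's rung, a round 8 mm bar along the carrier's y, 148 mm above its underside. It rests on the seat, 8 mm below the lip. Once up past the lip, keep it 26 to 50 mm above its hung height while drawing it towards stand -x over the lip (the block passes under the hook); it is quite clear when 95 mm in front of the stand's origin.
- grip (a point): Centre of the blue grip on top of the bail, 206 mm above the carrier's underside: flat plate 10 (x) x 80 (y) x 28 mm. Pinch it across its 10 mm thickness (along carrier x) from above, firmly, as pressing the keeper levers on it.
- nest: Green open tray fixed to the table, outside 78 (x) x 114 (y) x 20 mm, walls and floor 5 mm, inner 68 x 104 mm: the carrier fits with 7 mm to spare all round, its long side along the tray's y (either way round). Origin at the centre of the underside; the inner floor is 5 mm above it.
- sprayer: plastic spray bottle with blue trigger, 72 mm across, 220 mm tall; loose bystander, to be left alone. Origin at the centre of its underside.
- white_bottle: white plastic bottle, 60 mm across, 120 mm tall; loose bystander, to be left alone. Origin at the centre of its underside.
- amber_vial: amber vial with black cap, 26 mm across, 50 mm tall; loose bystander, to be left alone. Origin at the centre of its underside.
- tube_rack: red rack with four clear tubes, 90 x 50 x 55 mm; loose bystander, to be left alone. Origin at the centre of its underside.
- jar: lidded clear jar with red label, 90 mm across, 90 mm tall; loose bystander, to be left alone. Origin at the centre of its underside.
- dishes: stack of three culture dishes, 90 mm across, 44 mm tall; loose bystander, to be left alone. Origin at the centre of its underside.
- tip_box: lilac box with white band, 120 x 80 x 45 mm; loose bystander, to be left alone. Origin at the centre of its underside.

How it is judged:
On the way, in this order (a step that is already met when the one before it is completed fails the run):
1. the carrier, held, is out of the hook: raised at least 27 mm above its hung height (z of carrier in the frame of stand above 0.062 m and contact force between carrier and the fingers above 1 N), for 0.1 s.
2. the carrier, still held, has been lowered to the floor of the green tray (z of carrier in the frame of nest below 0.01 m and horizontal distance between carrier and nest below 0.018 m and contact force between carrier and the fingers above 1 N), for 0.1 s.
At the end, for the whole second after the job is handed in: The carrier stands released and still in the green tray: underside within 4 mm of the tray's floor, centre within 18 mm of the tray's, upright within 0.08 rad, its sides along the tray's within 0.35 rad (z of carrier in the frame of nest below 0.009 m and horizontal distance between carrier and nest below 0.018 m and angle between carrier's own z axis and vertical below 0.08 rad and angle between the x axis of carrier and the x axis of nest, either way round below 0.35 rad and linear speed of carrier below 0.02 m/s); the robot touches nothing.
It fails at once if the hook or keeper is forced: more than 30 N between carrier and stand (contact force between carrier and stand above 30 N).
It fails at once if the gripper or arm presses on the stand (over 3 N) (contact force between any of the fingers, the arm and stand above 3 N).
It fails at once if a bystander is shifted more than 30 mm (distance of any of sprayer, white_bottle, amber_vial, tube_rack, jar, dishes, tip_box from where it was at the start of the episode above 0.03 m).
It also fails if it takes over 64 s, if anything falls off the work surface, if the arm or the gripper's body presses on something with over 40 N, if the wrist force passes 120 N, or if a joint passes its speed limit or range.

## Working session

There is one attempt and no reset: what is moved stays moved. The work goes in short steps, Python scripts to look and compute and a tool call to move; the robot and the scene stay as the last step left them, time stands still between calls to the robot, and variables do not carry over. Pictures are saved under pics/ and viewed, and the job is handed in when it is done.

Besides the shell and the picture viewer there is one more tool, called after "Emit:" as name(argument=value, ...) on one line, values as JSON. jog_arm: Moves the arm, as the interface text tells. Its arguments: {"type":"object","properties":{"deltas":{"type":"array","items":{"type":"array"}},"force":{"type":"number"}},"required":["deltas"]}

```bash
mkdir -p pics; cat > h.py <<'E'
import numpy as np, cv2
from plant import ctrl
from scipy.spatial.transform import Rotation as R
def snap(n,fn=None):
    d=ctrl.read_camera(n)
    np.savez(f'{fn or n}.npz',**{k:np.asarray(v) for k,v in d.items()})
    cv2.imwrite(f'pics/{fn or n}.png',d['pixels']); return d
def cloud(d):
    z=d['range_z']; v,u=np.mgrid[:z.shape[0],:z.shape[1]]
    x=(u-d['cx'])/d['fx']*z; y=-(v-d['cy'])/d['fy']*z
    P=np.stack([x,y,-z],-1)@d['T'][:3,:3].T+d['T'][:3,3]
    P[z==0]=np.nan; return P
E
python3 - <<'E'
from h import *
s=ctrl.get_state(); print(s)
for n in('top','side'):
    d=snap(n); print(n,d['fx'],d['fy'],d['cx'],d['cy'],np.round(d['T'],3).tolist(),[k for k in d])
E
```

```text
{'time': 0.0, 'qpos': array([-1.36797327e+00,  2.87208883e-01,  1.57819122e+00,  4.45581571e-05,
        1.27857892e+00, -1.50015479e-01]), 'dq': array([-3.48755954e-03,  2.65887463e-05, -1.94730696e-04,  1.16539158e-03,
       -2.91695622e-04, -3.55697863e-04]), 'joint_efforts': array([-6.63810006e-04, -4.05984843e+01, -2.92623818e+01, -1.84460177e-04,
        5.74355290e-03, -8.65553282e-07]), 'eef_pos': array([ 0.23313881, -0.63270055,  0.20621072]), 'tcp_rot': array([-0.12410379,  0.6969755 , -0.69528787,  0.12408939]), 'contact_force': array([-0.45933868, -0.83641638, -0.3559673 ]), 'wrist_torque': array([ 0.04085973, -0.03492084, -0.02497665]), 'opening': 1.0005621802740454}
top 407.40557087552315 407.40557087552315 277.95663763188196 216.0450771112474 [[0.02, 0.991, -0.133, 0.434], [-1.0, 0.02, 0.002, -0.003], [0.005, 0.133, 0.991, 1.232], [0.0, 0.0, 0.0, 1.0]] ['pixels', 'range_z', 'fx', 'fy', 'cx', 'cy', 'T']
side 397.2241112070947 397.2241112070947 279.5583733007932 205.54549091145557 [[-0.87, 0.268, -0.413, 0.13], [-0.493, -0.477, 0.728, 0.73], [-0.002, 0.837, 0.547, 0.714], [0.0, 0.0, 0.0, 1.0]] ['pixels', 'range_z', 'fx', 'fy', 'cx', 'cy', 'T']
```

View pics/top.png

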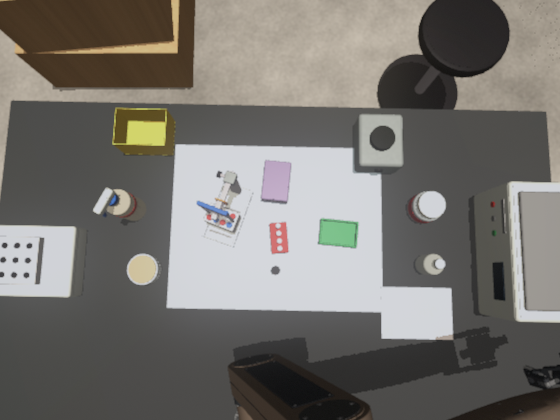

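View pics/side.png

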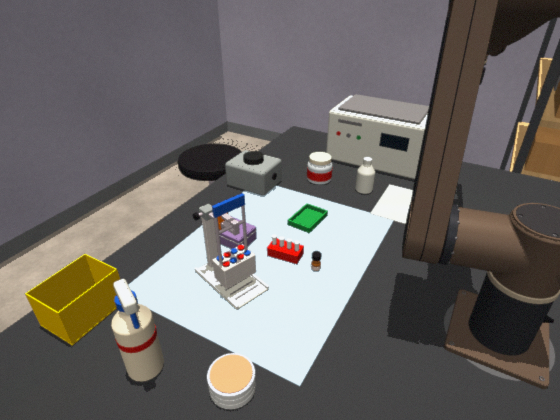

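The top view shows the blue grip at about (215,213), the stand's post at (231,177), the red rack at (278,238) and the green tray at (338,233). In the side view the grip is at about (229,205) and the tray at (308,218). Next I'll measure these.

```bash
python3 - <<'E'
from h import *
d={k:dict(np.load(k+'.npz')) for k in('top','side')}
for k in d:
    P=cloud(d[k]); hsv=cv2.cvtColor(d[k]['pixels'],cv2.COLOR_BGR2HSV)
    H,S,V=[hsv[...,i].astype(int) for i in range(3)]
    reg=(P[...,0]>.3)&(P[...,0]<.75)&(P[...,1]>-.25)&(P[...,1]<.33)
    for n,m in dict(blue=(abs(H-112)<10)&(S>130)&(P[...,2]>.2),green=(abs(H-65)<15)&(S>100)&(V>60)&(P[...,2]<.05),orange=(H<20)&(H>7)&(S>110)&(P[...,2]>.1)).items():
        q=P[m&reg]
        if len(q)<5: print(k,n,len(q)); continue
        r=cv2.minAreaRect((q[:,:2]*1000).astype(np.float32))
        print(k,n,len(q),'med',np.round(np.median(q,0),4),'z5,95',np.round(np.percentile(q[:,2],[5,95]),3),'rect',np.round(r[0],1),np.round(r[1],1),round(r[2],1))
    m=reg&(P[...,2]>.14)&(P[...,2]<.3)&(S<70); q=P[m]; 
    lo=reg&(P[...,2]>.004)&(P[...,2]<.014)&(V>150)&(S<60); q=P[lo]
    print('plate',len(q), np.round(cv2.minAreaRect((q[:,:2]*1000).astype(np.float32))[0],1) if len(q)>4 else '')
    c=d[k]['pixels']
    a=c[140:260,170:370] if k=='top' else c[180:310,160:350]
    cv2.imwrite(f'pics/{k}_z.png',cv2.resize(a,None,fx=4,fy=4,interpolation=cv2.INTER_CUBIC))
    w=c
E
```

```text
top blue 0
top green 0
top orange 0
plate 1973 [534.9  34.4]
side blue 386 med [0.5814 0.1616 0.2479] z5,95 [0.233 0.257] rect [583.3 158.6] [77.9 12.7] 71.5
side green 682 med [ 0.5536 -0.1861  0.0094] z5,95 [0.005 0.023] rect [ 550.5 -185.6] [117.4  79.2] 84.6
side orange 50 med [0.6142 0.1564 0.1878] z5,95 [0.17  0.201] rect [606.6 170.2] [11.5 50.2] 24.2
plate 5277 [535.3  39.5]
```

View pics/top_z.png

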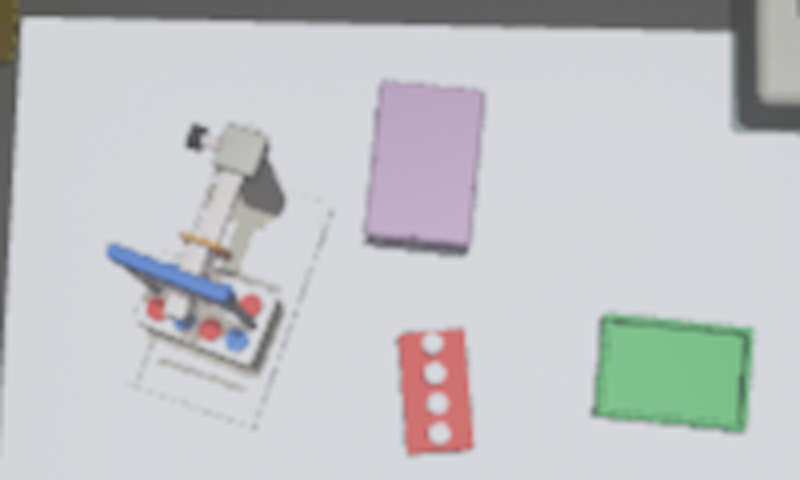

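View pics/side_z.png

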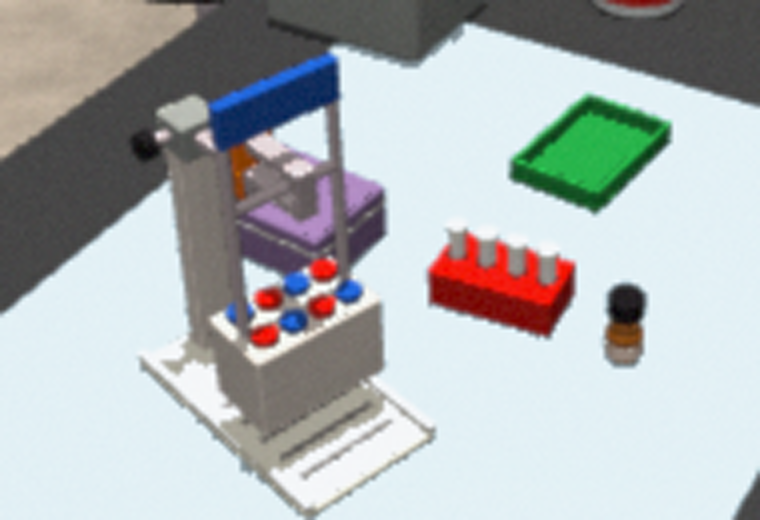

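The zooms show the carrier's grip standing in front of the post, the stand turned about 20°, and the tray turned only slightly. The top masks found nothing, so I'll check why.

```bash
python3 - <<'E'
from h import *
d={k:dict(np.load(k+'.npz')) for k in('top','side')}
t=d['top'];P=cloud(t);hsv=cv2.cvtColor(t['pixels'],cv2.COLOR_BGR2HSV)
for u,v in[(215,210),(338,233),(231,177),(300,280),(252,200)]: print(u,v,P[v,u].round(3),hsv[v,u])
H,S,V=[hsv[...,i].astype(int) for i in range(3)]
v,u=np.mgrid[:420,:560]
def rect(n,m,P):
    q=P[m]; r=cv2.minAreaRect((q[:,:2]*1000).astype(np.float32)); print(n,len(q),np.median(q,0).round(3),np.round(r[0],1),np.round(r[1],1),round(r[2],1))
rect('green',(abs(H-65)<20)&(S>60)&(u>300)&(u<370)&(v>200)&(v<260),P)
rect('blue',(abs(H-112)<12)&(S>90)&(u>190)&(u<240)&(v>190)&(v<225)&(P[...,2]>.2),P)
box=(u>195)&(u<265)&(v>165)&(v<250)
rect('plate',box&(abs(P[...,2]-.008)<.004),P)
rect('clamp',box&(P[...,2]>.175)&(P[...,2]<.195)&(v<190),P)
Q=cloud(d['side'])
for z0 in(.0,.02):
  m=(Q[...,2]>.004)&(Q[...,2]<.012)
w,uu=np.mgrid[:420,:560]
box=(uu>195)&(uu<270)&(w>255)&(w<307)
rect('plate side',box&(abs(Q[...,2]-.008)<.004),Q)
q=Q[box&(abs(Q[...,2]-.0)<.02)]; print(np.percentile(q[:,2],[1,25,50,75,99]))
E
```

```text
215 210 [0.578 0.148 0.252] [109 121 201]
338 233 [ 0.551 -0.189  0.003] [ 67  90 193]
231 177 [0.675 0.12  0.187] [ 40   8 190]
300 280 [ 0.408 -0.075  0.003] [111   8 219]
252 200 [ 0.648  0.075 -0.002] [107   8 219]
green 963 [nan nan nan] [ 552.1 -188.4] [116.3  79.5] 85.0
blue 116 [0.582 0.156 0.254] [584.1 155.8] [77.4 13.6] 69.1
plate 1016 [0.61  0.139 0.007] [624.  143.5] [256.1 206.3] 1.3
clamp 200 [0.674 0.13  0.183] [668.6 133.8] [49.4 52.7] 0.7
plate side 1261 [0.565 0.169 0.009] [606.9 148.8] [199.2 188.2] 30.8
[0.00046398 0.00304302 0.00512731 0.01034815 0.01640691]
```

```bash
cat >> h.py <<'E'
def px2w(d,u,v,z):
    r=d['T'][:3,:3]@np.array([(u-d['cx'])/d['fx'],-(v-d['cy'])/d['fy'],-1]); o=d['T'][:3,3]
    return o+r*(z-o[2])/r[2]
E
python3 - <<'E'
from h import *
t=dict(np.load('top.npz')); s=dict(np.load('side.npz'))
BR,FR,FL=[px2w(t,170+a/4,140+b/4,.008) for a,b in[(333,210),(255,428),(130,385)]]
print('plate',BR.round(4),FR.round(4),FL.round(4),np.linalg.norm(BR-FR),np.linalg.norm(FR-FL))
a=BR-FR; print('yaw x',np.arctan2(a[1],a[0])); b=FL-FR; print('yaw y-90',np.arctan2(b[1],b[0])-np.pi/2)
# side: corners FR-ish
for n,(a,b) in dict(A=(310,515),B=(433,433),C=(142,358)).items(): print(n,px2w(s,160+a/4,180+b/4,.008).round(4))
# clamp top corners top-view
c=[px2w(t,170+a/4,140+b/4,.186) for a,b in[(228,122),(268,135),(257,175),(216,165)]]
print('clamp',np.round(c,4)[:,:2].tolist(),np.mean(c,0).round(4))
# grip top corners in top view
g=[px2w(t,170+a/4,140+b/4,.255) for a,b in[(110,243),(235,286),(230,300),(107,257)]]
print('grip',np.round(g,4)[:,:2].tolist(),np.mean(g,0).round(4),np.arctan2(*(g[0]-g[1])[1::-1])-np.pi/2)
g=[px2w(s,160+a/4,180+b/4,.255) for a,b in[(209,103),(335,56)]]
print('grip side front-top edge',np.round(g,4)[:,:2].tolist(),np.arctan2(*(g[1]-g[0])[1::-1]))
n=[px2w(t,170+a/4,140+b/4,.02) for a,b in[(602,313),(752,327),(745,431),(593,416)]]
print('nest',np.round(n,4)[:,:2].tolist(),np.mean(n,0).round(4),np.arctan2(*(n[0]-n[1])[1::-1])-np.pi/2,np.arctan2(*(n[0]-n[3])[1::-1]))
n=[px2w(s,160+a/4,180+b/4,.02) for a,b in[(590,96),(671,130),(596,197),(511,160)]]
print('nest side',np.round(n,4)[:,:2].tolist(),np.mean(n,0).round(4))
E
```

```text
plate [0.6696 0.0711 0.008 ] [0.5023 0.1249 0.008 ] [0.5327 0.2199 0.008 ] 0.17574709682034004 0.09976415213706476
yaw x -0.3111547053317034
yaw y-90 -0.3095586205989096
A [0.5327 0.2215 0.008 ]
B [0.5044 0.1298 0.008 ]
C [0.7043 0.1647 0.008 ]
clamp [[0.6927, 0.1309], [0.6845, 0.1044], [0.6576, 0.1107], [0.6637, 0.1377]] [0.6746 0.1209 0.186 ]
grip [[0.5989, 0.1909], [0.5741, 0.1141], [0.5655, 0.1169], [0.5903, 0.1923]] [0.5822 0.1536 0.255 ] -0.3125880340284999
grip side front-top edge [[0.6002, 0.1911], [0.5687, 0.1191]] -1.9828706544208372
nest [[0.593, -0.1334], [0.5847, -0.246], [0.5067, -0.2403], [0.5156, -0.1272]] [ 0.55   -0.1867  0.02  ] -0.07349663436394649 -0.08050814067146607
nest side [[0.5806, -0.2433], [0.5044, -0.2305], [0.517, -0.1235], [0.5934, -0.1342]] [ 0.5489 -0.1829  0.02  ]
```

```bash
cat >> h.py <<'E'
def delta(p,yaw,show=True):
    s=ctrl.get_state(); R0=R.from_quat(s['tcp_rot'])
    c,sn=np.cos(yaw),np.sin(yaw); best=None
    for k in(1,-1):
        z=k*np.array([c,sn,0]); y=np.array([0,0,-1.]); M=np.stack([np.cross(y,z),y,z],1)
        w=(R0.inv()*R.from_matrix(M)).as_rotvec()
        if best is None or np.linalg.norm(w)<np.linalg.norm(best): best=w
    sh=R0.inv().apply(np.array(p)-s['eef_pos'])
    if show: print('t',round(s['time'],2),'pos',s['eef_pos'].round(4),'F',s['contact_force'].round(2),'M',s['wrist_torque'].round(2),'op',round(s['opening'],3),'q',s['qpos'].round(2)); print('turn',best.round(4),'shift',sh.round(4)); print('axes',R0.as_matrix().round(3).tolist())
    return best,sh
E
python3 - <<'E'
from h import *
delta([.583,.155,.36],-.31)
delta([.583,.155,.36],-.31+np.pi)
E
```

```text
t 0.1 pos [ 0.2331 -0.6328  0.2063] F [-0.61  0.04 -0.34] M [-0.01  0.02  0.01] op 1.0 q [-1.37  0.29  1.58  0.    1.28 -0.15]
turn [ 0.0019 -0.908  -0.0013] shift [-0.6006 -0.1521 -0.6187]
axes [[-0.938, -0.0, 0.345], [-0.345, 0.002, -0.938], [-0.0, -1.0, -0.002]]
t 0.1 pos [ 0.2331 -0.6328  0.2063] F [-0.61  0.04 -0.34] M [-0.01  0.02  0.01] op 1.0 q [-1.37  0.29  1.58  0.    1.28 -0.15]
turn [ 0.0019 -0.908  -0.0013] shift [-0.6006 -0.1521 -0.6187]
axes [[-0.938, -0.0, 0.345], [-0.345, 0.002, -0.938], [-0.0, -1.0, -0.002]]
```

Emit:
jog_arm(deltas=[[[0,0,0],[0,-0.04,0],1],[[0,0,0],[0,-0.08,0],1],[[0,0,0],[0,-0.12,0],1],[[0,-0.1,0],[-0.03,-0.152,-0.031],1],[[0,-0.2,0],[-0.06,-0.152,-0.062],1],[[0,-0.3,0],[-0.09,-0.152,-0.093],1],[[0,-0.4,0],[-0.12,-0.152,-0.124],1],[[0,-0.5,0],[-0.15,-0.152,-0.155],1],[[0,-0.6,0],[-0.18,-0.152,-0.186],1],[[0,-0.7,0],[-0.21,-0.152,-0.217],1]])

```text
time: 0.93
eef_pos: [0.3479, -0.3721, 0.3583]
tcp_rot: [-0.356, 0.612, -0.61, 0.357]
contact_force: [1.2, -0.4, -0.6]
opening: 1.0
```

```bash
python3 - <<'E'
from h import *
delta([.583,.155,.36],-.31)
E
```

```text
t 0.93 pos [ 0.3479 -0.3721  0.3583] F [ 1.24 -0.4  -0.55] M [ 0.01  0.03 -0.02] op 1.0 q [-1.02 -0.16  1.78  0.    1.53 -0.51]
turn [ 0.0018 -0.2036 -0.0023] shift [-5.746e-01 -4.000e-04 -5.410e-02]
axes [[-0.491, -0.001, 0.871], [-0.871, 0.003, -0.491], [-0.002, -1.0, -0.002]]
```

Emit:
jog_arm(deltas=[[[0,-0.02,0],[-0.035,0,-0.003],1],[[0,-0.04,0],[-0.07,0,-0.007],1],[[0,-0.06,0],[-0.105,0,-0.01],1],[[0,-0.08,0],[-0.14,0,-0.013],1],[[0,-0.1,0],[-0.175,0,-0.016],1],[[0,-0.12,0],[-0.21,0,-0.02],1],[[0,-0.14,0],[-0.245,0,-0.023],1],[[0,-0.16,0],[-0.28,0,-0.026],1],[[0,-0.18,0],[-0.315,0,-0.03],1],[[0,-0.2,0],[-0.35,0,-0.033],1]])

```text
time: 1.77
eef_pos: [0.4911, -0.0491, 0.3587]
tcp_rot: [-0.416, 0.573, -0.571, 0.416]
contact_force: [1.3, -0.2, 0.2]
opening: 1.004
```

```bash
python3 - <<'E'
from h import *
delta([.583,.155,.36],-.31)
E
```

```text
t 1.77 pos [ 0.4911 -0.0491  0.3587] F [ 1.28 -0.21  0.15] M [ 0.01 -0.04 -0.04] op 1.004 q [-0.31 -0.2   1.81  0.    1.53  0.01]
turn [ 0.002  -0.0025 -0.0025] shift [-0.2225 -0.0008  0.0246]
axes [[-0.307, -0.001, 0.952], [-0.952, 0.003, -0.307], [-0.002, -1.0, -0.002]]
```

Emit:
jog_arm(deltas=[[[0,0,0],[-0.035,0,0.004],1],[[0,0,0],[-0.07,0,0.008],1],[[0,0,0],[-0.105,0,0.012],1],[[0,0,0],[-0.14,0,0.016],1],[[0,0,0],[-0.175,0,0.02],1],[[0,0,0],[-0.205,0,0.0245],1],[[0,0,0],[-0.222,0,0.0245],1],[[0,0,0],[-0.222,0,0.0245],1],[[0,0,0],[-0.222,0,0.0245],1]])

```text
time: 2.52
eef_pos: [0.5824, 0.1551, 0.3582]
tcp_rot: [-0.417, 0.573, -0.57, 0.416]
contact_force: [-0.1, -0.4, 0.3]
opening: 1.001
```

```bash
python3 - <<'E'
from h import *
delta([.583,.155,.36],-.31)
d=snap('wrist'); print(d['mount'].round(3).tolist(),d['fx'],d['cx'],d['cy'])
E
```

```text
t 2.52 pos [0.5824 0.1551 0.3582] F [-0.15 -0.35  0.26] M [-0.03  0.06 -0.03] op 1.001 q [0.09 0.05 1.57 0.   1.52 0.4 ]
turn [ 0.0036 -0.0007 -0.0012] shift [-0.0001 -0.0018  0.0006]
axes [[-0.306, -0.003, 0.952], [-0.952, 0.002, -0.306], [-0.001, -1.0, -0.004]]
[[0.002, -0.963, -0.271, -0.07], [-0.001, 0.271, -0.963, -0.167], [1.0, 0.002, -0.0, -0.0], [0.0, 0.0, 0.0, 1.0]] 325.19226210127806 277.16072713472056 213.1343450239825
```

View pics/wrist.png

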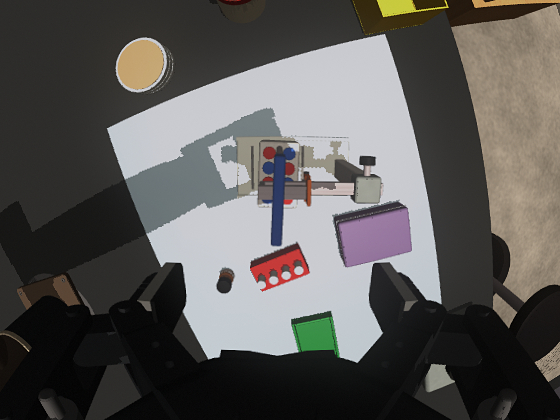

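The wrist view shows the grip running from (281,150) to (277,245), almost centred between the open fingers. The orange keeper is at (308,190), and the clamp is at (368,190). I'll measure the grip's yaw and centre from this, and the hook offset as a hint.

```bash
cat >> h.py <<'E'
def wcloud(d,s):
    z=d['range_z']; v,u=np.mgrid[:z.shape[0],:z.shape[1]].astype(float)
    x,y=(u-d['cx']),(v-d['cy']); r=np.hypot(x,y)+1e-9; th=r/d['fx']; k=np.tan(th)/r*z
    P=np.stack([x*k,-y*k,-z],-1); P[(z==0)|(th>1.3)]=np.nan
    M=d['mount']; P=P@M[:3,:3].T+M[:3,3]
    return R.from_quat(s['tcp_rot']).apply(P.reshape(-1,3)).reshape(P.shape)+s['eef_pos']
E
python3 - <<'E'
from h import *
s=ctrl.get_state(); d=dict(np.load('wrist.npz')); P=wcloud(d,s)
hsv=cv2.cvtColor(d['pixels'],cv2.COLOR_BGR2HSV);H,S,V=[hsv[...,i].astype(int) for i in range(3)]
v,u=np.mgrid[:420,:560]
def rep(n,m):
    q=P[m]; r=cv2.minAreaRect((q[:,:2]*1000).astype(np.float32)); c=q[:,:2]-q[:,:2].mean(0); w,e=np.linalg.eigh(c.T@c)
    print(n,len(q),'z',np.percentile(q[:,2],[2,50,98]).round(4),'mean',q.mean(0).round(4),'rect',np.round(r[0],1),np.round(r[1],1),round(r[2],1),'pca',(np.arctan2(e[1,1],e[0,1])%np.pi-np.pi/2).round(3)); return q
b=(abs(H-112)<12)&(S>120)&(u>265)&(u<290)&(v>140)&(v<255)
rep('blue',b&(P[...,2]>.245))
o=rep('orange',(H<20)&(S>100)&(u>300)&(u<315)&(v>165)&(v<215)&(P[...,2]>.15))
o=o[o[:,2]>.19];print(o.mean(0))
rep('clamp',(u>350)&(u<388)&(v>172)&(v<208)&(P[...,2]>.175)&(P[...,2]<.195))
ex=np.array([np.cos(-.31),np.sin(-.31)]); ey=np.array([-ex[1],ex[0]])
lip=(u>240)&(u<312)&(v>165)&(v<215)&(P[...,2]>.195)&(P[...,2]<.21)
q=P[lip]; 
O=np.array([.579,.151]); 
for n,m in(('lip',lip),('green',(abs(H-65)<15)&(S>100)&(v<360)&(u<345)&(P[...,2]<.03)),('grip',b)):
    q=P[m]; a=(q[:,:2]-O)@np.stack([ex,ey],1)*1000; print(n,len(q),np.percentile(a,[1,50,99],axis=0).round(1).tolist(),np.median(q[:,2]))
print('orange rel',(o[:,:2].mean(0)-O)@np.stack([ex,ey],1))
E
```

```text
blue 883 z [0.2539 0.2554 0.2567] mean [0.5842 0.1595 0.2554] rect [583.5 157.8] [78.8  8.9] 69.1 pca -0.36
orange 138 z [0.1689 0.2031 0.2048] mean [0.6134 0.1487 0.1977] rect [614.  145.3] [27.9  8.5] 73.9 pca -0.299
[0.61290915 0.14704131 0.20244498]
clamp 825 z [0.1779 0.1863 0.1881] mean [0.6754 0.1266 0.1852] rect [677.5 126. ] [32.8 38.3] 66.5 pca 1.347
lip 671 [[-17.6, -7.3], [16.8, 5.8], [35.3, 18.2]] 0.20349947469837001
green 1242 [[30.4, -363.6], [76.6, -319.1], [119.8, -270.6]] 0.006050008512879901
grip 1057 [[nan, nan], [nan, nan], [nan, nan]] nan
orange rel [0.03350046 0.00657429]
```

```bash
python3 - <<'E'
from h import *
delta([.5837,.1573,.222],-.36)
E
```

```text
t 2.57 pos [0.5824 0.1543 0.3585] F [ 0.18 -0.89 -0.52] M [ 0.01 -0.   -0.01] op 0.998 q [0.09 0.05 1.57 0.   1.52 0.4 ]
turn [ 0.0031  0.0479 -0.0013] shift [-0.0031  0.1365  0.0008]
axes [[-0.307, -0.002, 0.952], [-0.952, 0.002, -0.307], [-0.001, -1.0, -0.003]]
```

Emit:
jog_arm(deltas=[[[0.003,0.048,-0.001],[-0.003,0,0.001],1],[[0.003,0.048,-0.001],[-0.003,0.03,0.001],1],[[0.003,0.048,-0.001],[-0.003,0.06,0.001],1],[[0.003,0.048,-0.001],[-0.003,0.085,0.001],1],[[0.003,0.048,-0.001],[-0.003,0.105,0.001],1],[[0.003,0.048,-0.001],[-0.003,0.12,0.001],1],[[0.003,0.048,-0.001],[-0.003,0.13,0.001],1],[[0.003,0.048,-0.001],[-0.003,0.136,0.001],1],[[0.003,0.048,-0.001],[-0.003,0.136,0.001],1]])

```text
time: 3.32
eef_pos: [0.5833, 0.1562, 0.2214]
tcp_rot: [-0.403, 0.582, -0.581, 0.401]
contact_force: [0.1, -0.1, -1.1]
opening: 1.005
```

```bash
python3 - <<'E'
from h import *
snap('wrist','w2')
delta([.5837,.1573,.222],-.36)
E
```

```text
t 3.37 pos [0.5839 0.1565 0.2228] F [-0.18 -0.27  1.05] M [ 0.01 -0.03  0.01] op 0.997 q [0.09 0.12 1.74 0.   1.28 0.45]
turn [ 0.     -0.001  -0.0002] shift [-0.0007  0.0008 -0.0005]
axes [[-0.353, 0.0, 0.936], [-0.936, 0.0, -0.353], [-0.0, -1.0, -0.0]]
```

View pics/w2.png

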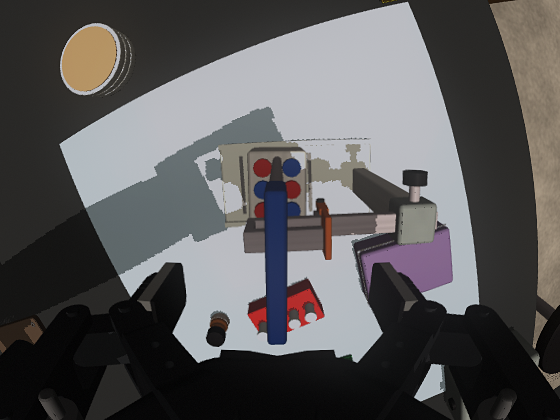

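The grip is now centred at column 277 and lines up with the tool, with the pads on either side of it. I'll close firmly.

Emit:
jog_arm(deltas=[[[0,0,0],[0,0,0],0],[[0,0,0],[0,0,0],0],[[0,0,0],[0,0,0],0],[[0,0,0],[0,0,0],0],[[0,0,0],[0,0,0],0],[[0,0,0],[0,0,0],0],[[0,0,0],[0,0,0],0],[[0,0,0],[0,0,0],0],[[0,0,0],[0,0,0],0],[[0,0,0],[0,0,0],0]], force=110)

```text
time: 4.2
eef_pos: [0.5841, 0.1566, 0.2233]
tcp_rot: [0.402, -0.582, 0.582, -0.402]
contact_force: [-1.1, 0.1, 3.0]
opening: 0.07
```

```bash
python3 - <<'E'
from h import *
snap('wrist','w3')
delta([.5837,.1573,.222],-.36)
E
```

```text
t 4.25 pos [0.5841 0.1566 0.2233] F [-0.73  0.38  2.76] M [0.06 0.23 0.01] op 0.07 q [0.09 0.12 1.74 0.   1.28 0.45]
turn [-0.0005 -0.0009 -0.0006] shift [-0.0005  0.0013 -0.0006]
axes [[-0.353, 0.001, 0.936], [-0.936, 0.0, -0.353], [-0.001, -1.0, 0.0]]
```

View pics/w3.png

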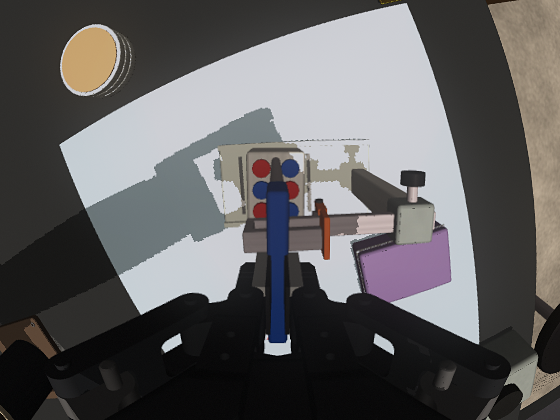

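The fingers hold the grip (opening 0.07). Now I'll raise it 3 mm, half-way between seat and lip.

Emit:
jog_arm(deltas=[[[0,0,0],[0,-0.001,0],0],[[0,0,0],[0,-0.002,0],0],[[0,0,0],[0,-0.003,0],0],[[0,0,0],[0,-0.003,0],0]])

```text
time: 4.58
eef_pos: [0.5831, 0.1564, 0.2245]
tcp_rot: [-0.403, 0.582, -0.581, 0.401]
contact_force: [-0.8, 0.6, -4.8]
opening: 0.071
```

```bash
python3 - <<'E'
from h import *
delta([.5837,.1573,.222],-.31)
E
```

```text
t 4.58 pos [0.5831 0.1564 0.2245] F [-0.76  0.55 -4.83] M [-0.02 -0.05 -0.01] op 0.071 q [0.09 0.12 1.74 0.   1.28 0.45]
turn [ 0.0024 -0.0509  0.001 ] shift [-0.001   0.0025  0.0002]
axes [[-0.353, -0.003, 0.936], [-0.936, -0.0, -0.353], [0.001, -1.0, -0.002]]
```

Emit:
jog_arm(deltas=[[[0,0,0],[0,-0.001,0.001],0],[[0,0,0],[0,-0.001,0.002],0],[[0,0,0],[0,-0.001,0.003],0],[[0,0,0],[0,-0.001,0.004],0],[[0,0,0],[0,-0.001,0.004],0]])

```text
time: 5.0
eef_pos: [0.5871, 0.1548, 0.2254]
tcp_rot: [-0.403, 0.582, -0.581, 0.401]
contact_force: [0.1, -0.2, -4.6]
opening: 0.072
```

Emit:
jog_arm(deltas=[[[0,0,0],[0,0,0.001],0],[[0,0,0],[0,0,0.002],0],[[0,0,0],[0,0,0.003],0],[[0,0,0],[0,0,0.004],0],[[0,0,0],[0,0,0.004],0]])

```text
time: 5.42
eef_pos: [0.5911, 0.1533, 0.2254]
tcp_rot: [-0.403, 0.582, -0.581, 0.401]
contact_force: [0.1, -0.3, -4.5]
opening: 0.071
```

```bash
cat >> h.py <<'E'
def rel():
    s=ctrl.get_state(); R0=R.from_quat(s['tcp_rot']).as_matrix()
    ex=np.array([.9523,-.3051,0])
    dp=s['eef_pos']-np.array([.5836,.1568,.2228])
    print('t %.2f'%s['time'],'dx %.1f dy %.1f dz %.1f mm'%(1e3*dp@ex,1e3*dp@np.array([.3051,.9523,0]),1e3*dp[2]),'Fx %.2f Fz %.2f'%(s['contact_force']@ex,s['contact_force'][2]),'M about y %.2f'%(s['wrist_torque']@np.array([.3051,.9523,0])),'tilt z %.4f x %.4f'%(R0[2,2],R0[2,0]),'jaw yaw %.3f'%np.arctan2(R0[1,2],R0[0,2]),'op %.3f'%s['opening'])
E
python3 -c "
from h import *
rel()"
```

```text
t 5.42 dx 8.2 dy -1.0 dz 2.6 mm Fx 0.18 Fz -4.49 M about y -0.01 tilt z -0.0020 x 0.0011 jaw yaw -0.361 op 0.071
```

Emit:
jog_arm(deltas=[[[0,0,0],[0,0,0.001],0],[[0,0,0],[0,0,0.002],0],[[0,0,0],[0,0,0.003],0],[[0,0,0],[-0.0005,0,0.004],0],[[0,0,0],[-0.0005,0,0.004],0]])

```text
time: 5.83
eef_pos: [0.5953, 0.1524, 0.2254]
tcp_rot: [-0.403, 0.582, -0.581, 0.401]
contact_force: [0.9, 0.4, -4.5]
opening: 0.07
```

Emit:
jog_arm(deltas=[[[0,0,0],[0,0,0.001],0],[[0,0,0],[0,0,0.002],0],[[0,0,0],[0,0,0.003],0],[[0,0,0],[-0.0005,0,0.004],0],[[0,0,0],[-0.0005,0,0.004],0]])

```text
time: 6.25
eef_pos: [0.5994, 0.1514, 0.2254]
tcp_rot: [-0.403, 0.582, -0.581, 0.401]
contact_force: [-0.0, -0.2, -5.3]
opening: 0.069
```

```bash
python3 -c "
from h import *
rel()"
```

```text
t 6.25 dx 16.7 dy -0.3 dz 2.6 mm Fx 0.03 Fz -5.30 M about y 0.01 tilt z -0.0015 x 0.0009 jaw yaw -0.361 op 0.069
```

Still free at 16.7 mm. I'll go on in 3 mm steps.

Emit:
jog_arm(deltas=[[[0,0,0],[0,0,0.001],0],[[0,0,0],[0,0,0.002],0],[[0,0,0],[0,0,0.003],0],[[0,0,0],[0,0,0.003],0]])

```text
time: 6.58
eef_pos: [0.6025, 0.1502, 0.2254]
tcp_rot: [-0.402, 0.582, -0.582, 0.402]
contact_force: [-0.7, -0.2, -4.7]
opening: 0.072
```

Emit:
jog_arm(deltas=[[[0,0,0],[0,0,0.001],0],[[0,0,0],[0,0,0.002],0],[[0,0,0],[0,0,0.003],0],[[0,0,0],[0,0,0.003],0]])

```text
time: 6.92
eef_pos: [0.6055, 0.149, 0.2254]
tcp_rot: [-0.402, 0.582, -0.582, 0.402]
contact_force: [-0.3, -0.3, -5.4]
opening: 0.069
```

```bash
python3 -c "
from h import *
rel()"
```

```text
t 6.92 dx 23.2 dy -0.7 dz 2.6 mm Fx -0.21 Fz -5.41 M about y 0.01 tilt z -0.0009 x 0.0008 jaw yaw -0.362 op 0.069
```

Emit:
jog_arm(deltas=[[[0,0,0],[0,0,0.001],0],[[0,0,0],[0,0,0.002],0],[[0,0,0],[0,0,0.002],0]])

```text
time: 7.17
eef_pos: [0.6072, 0.1484, 0.2253]
tcp_rot: [-0.403, 0.582, -0.581, 0.401]
contact_force: [-0.7, 0.0, -4.1]
opening: 0.07
```

```bash
python3 -c "
from h import *
rel()"
```

```text
t 7.17 dx 25.0 dy -0.8 dz 2.5 mm Fx -0.66 Fz -4.08 M about y 0.14 tilt z -0.0019 x 0.0009 jaw yaw -0.362 op 0.070
```

Emit:
jog_arm(deltas=[[[0,0,0],[0,0,0.001],0],[[0,0,0],[0,0,0.002],0],[[0,0,0],[0,0,0.002],0]])

```text
time: 7.42
eef_pos: [0.6085, 0.1479, 0.2251]
tcp_rot: [-0.403, 0.583, -0.581, 0.401]
contact_force: [-3.3, 0.1, -3.3]
opening: 0.068
```

```bash
python3 -c "
from h import *
rel()"
```

```text
t 7.42 dx 26.5 dy -0.9 dz 2.3 mm Fx -3.22 Fz -3.34 M about y 0.59 tilt z -0.0038 x 0.0011 jaw yaw -0.362 op 0.068
```

Contact came at about 24.7 mm, and it's now yielding at 3 N. I'll press on in 2 mm steps.

Emit:
jog_arm(deltas=[[[0,0,0],[0,0,0.001],0],[[0,0,0],[0,0,0.002],0],[[0,0,0],[0,0,0.003],0],[[0,0,0],[0,0,0.003],0]])

```text
time: 7.75
eef_pos: [0.6109, 0.147, 0.2252]
tcp_rot: [-0.403, 0.583, -0.58, 0.401]
contact_force: [-4.3, 0.8, -2.3]
opening: 0.066
```

```bash
python3 -c "
from h import *
rel()"
```

```text
t 7.75 dx 29.0 dy -1.0 dz 2.4 mm Fx -4.31 Fz -2.35 M about y 1.00 tilt z -0.0055 x 0.0012 jaw yaw -0.361 op 0.066
```

Emit:
jog_arm(deltas=[[[0,0,0],[0,0,0.001],0],[[0,0,0],[0,0,0.002],0],[[0,0,0],[0,0,0.002],0]])

```text
time: 8.0
eef_pos: [0.6123, 0.1466, 0.2252]
tcp_rot: [-0.404, 0.584, -0.58, 0.4]
contact_force: [-5.2, 2.1, -2.5]
opening: 0.068
```

```bash
python3 -c "
from h import *
rel()"
```

```text
t 8.00 dx 30.5 dy -1.0 dz 2.4 mm Fx -5.60 Fz -2.49 M about y 1.24 tilt z -0.0072 x 0.0013 jaw yaw -0.361 op 0.068
```

Emit:
jog_arm(deltas=[[[0,0,0],[0,0,0.001],0],[[0,0,0],[0,0,0.002],0],[[0,0,0],[0,0,0.002],0]])

```text
time: 8.25
eef_pos: [0.6135, 0.1462, 0.2252]
tcp_rot: [-0.404, 0.584, -0.579, 0.4]
contact_force: [-5.9, 2.3, -2.2]
opening: 0.071
```

```bash
python3 -c "
from h import *
rel()"
```

```text
t 8.25 dx 31.7 dy -1.0 dz 2.4 mm Fx -6.32 Fz -2.19 M about y 1.39 tilt z -0.0097 x 0.0015 jaw yaw -0.361 op 0.071
```

Emit:
jog_arm(deltas=[[[0,0,0],[0,0,0.001],0],[[0,0,0],[0,0,0.002],0],[[0,0,0],[0,0,0.002],0]])

```text
time: 8.5
eef_pos: [0.6145, 0.1459, 0.2252]
tcp_rot: [-0.405, 0.585, -0.578, 0.399]
contact_force: [-7.2, 2.7, -2.0]
opening: 0.071
```

```bash
python3 -c "
from h import *
rel()"
```

```text
t 8.50 dx 32.7 dy -1.0 dz 2.4 mm Fx -7.66 Fz -1.99 M about y 1.47 tilt z -0.0127 x 0.0018 jaw yaw -0.361 op 0.071
```

Emit:
jog_arm(deltas=[[[0.006,0,0],[0,0,0.001],0],[[0.013,0,0],[0,0,0.001],0],[[0.013,0,0],[0,0,0.001],0]])

```text
time: 8.75
eef_pos: [0.6143, 0.146, 0.2252]
tcp_rot: [-0.403, 0.582, -0.581, 0.401]
contact_force: [-5.5, 2.1, -2.0]
opening: 0.069
```

```bash
python3 -c "
from h import *
rel(); delta([.5837,.1573,.222],-.36); s=ctrl.get_state(); d=snap('wrist','w4'); d=snap('side','s4')
cv2.imwrite('pics/s4z.png',cv2.resize(d['pixels'][180:310,160:350],None,fx=4,fy=4,interpolation=cv2.INTER_CUBIC))"
```

```text
t 8.75 dx 32.5 dy -0.9 dz 2.4 mm Fx -5.88 Fz -2.00 M about y 1.49 tilt z -0.0027 x 0.0022 jaw yaw -0.361 op 0.069
t 8.75 pos [0.6143 0.146  0.2252] F [-5.5   2.13 -2.  ] M [0.46 1.42 0.13] op 0.069 q [ 0.07  0.18  1.67 -0.    1.29  0.43]
turn [ 0.0027 -0.0007  0.0022] shift [ 0.0002  0.0033 -0.0326]
axes [[-0.353, -0.003, 0.936], [-0.936, -0.001, -0.353], [0.002, -1.0, -0.003]]
```

View pics/w4.png

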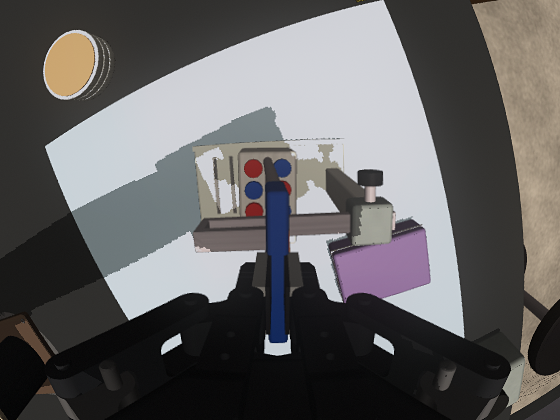

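View pics/s4z.png

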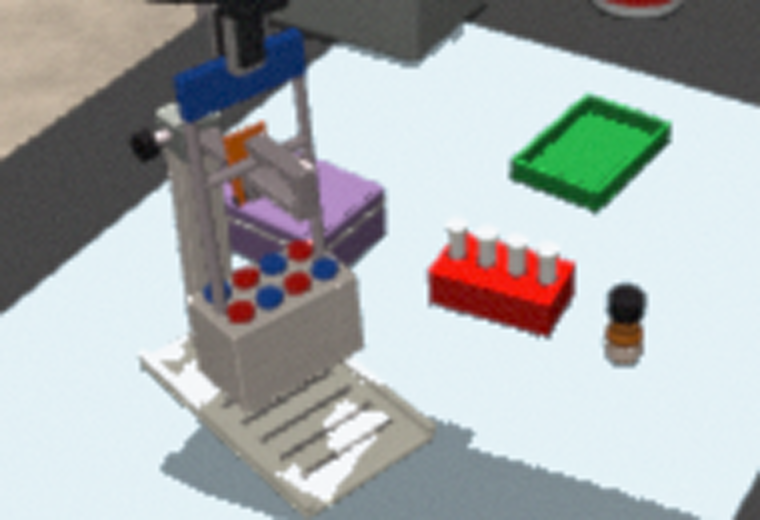

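The carrier has pitched about 0.06 rad in the grip: the caps have moved from column 277 to about 268. So the rung lags the tool by a few mm, and the keeper is only part open at 5.9 N. I'll counter-tilt the tool and grip at 120 N while watching the force.

Emit:
jog_arm(deltas=[[[0.015,0,0],[0,0,0],0],[[0.03,0,0],[0,0,0],0],[[0.04,0,0],[0,0,0],0],[[0.04,0,0],[0,0,0],0]], force=120)

```text
time: 9.18
eef_pos: [0.613, 0.1466, 0.2252]
tcp_rot: [0.396, -0.571, 0.592, -0.408]
contact_force: [-6.9, 1.4, -1.8]
opening: 0.067
```

```bash
python3 -c "
from h import *
rel()"
```

```text
t 9.18 dx 31.1 dy -0.8 dz 2.4 mm Fx -6.98 Fz -1.84 M about y 1.56 tilt z 0.0341 x 0.0026 jaw yaw -0.360 op 0.067
```

Emit:
jog_arm(deltas=[[[0.005,0,0],[0,0,0.001],0],[[0.01,0,0],[0,0,0.002],0],[[0.01,0,0],[0,0,0.002],0],[[0.01,0,0],[0,0,0.002],0]])

```text
time: 9.52
eef_pos: [0.6136, 0.1464, 0.2253]
tcp_rot: [0.395, -0.569, 0.594, -0.41]
contact_force: [-6.7, 2.5, -1.6]
opening: 0.059
```

```bash
python3 -c "
from h import *
rel()"
```

```text
t 9.52 dx 31.7 dy -0.8 dz 2.5 mm Fx -7.18 Fz -1.64 M about y 1.63 tilt z 0.0402 x 0.0031 jaw yaw -0.360 op 0.059
```

Emit:
jog_arm(deltas=[[[0.01,0,0],[0,0,0.002],0],[[0.01,0,0],[0,0,0.003],0],[[0.015,0,0],[0,0,0.003],0],[[0.015,0,0],[0,0,0.003],0]])

```text
time: 9.85
eef_pos: [0.6146, 0.146, 0.2252]
tcp_rot: [0.393, -0.566, 0.597, -0.411]
contact_force: [-7.0, 1.9, -1.6]
opening: 0.061
```

```bash
python3 -c "
from h import *
rel()"
```

```text
t 9.85 dx 32.8 dy -0.8 dz 2.4 mm Fx -7.24 Fz -1.58 M about y 1.88 tilt z 0.0503 x 0.0037 jaw yaw -0.360 op 0.061
```

```bash
python3 -c "
from h import *
d=snap('wrist','w5')
cv2.imwrite('pics/w5z.png',cv2.resize(d['pixels'][120:260,170:400],None,fx=3.4,fy=3.4,interpolation=cv2.INTER_CUBIC))
d=snap('side','s5')
cv2.imwrite('pics/s5z.png',cv2.resize(d['pixels'][170:290,180:280],None,fx=5,fy=5,interpolation=cv2.INTER_CUBIC))
rel()"
```

```text
t 9.95 dx 32.9 dy -0.8 dz 2.4 mm Fx -7.19 Fz -0.93 M about y 1.83 tilt z 0.0502 x 0.0037 jaw yaw -0.360 op 0.061
```

View pics/w5z.png

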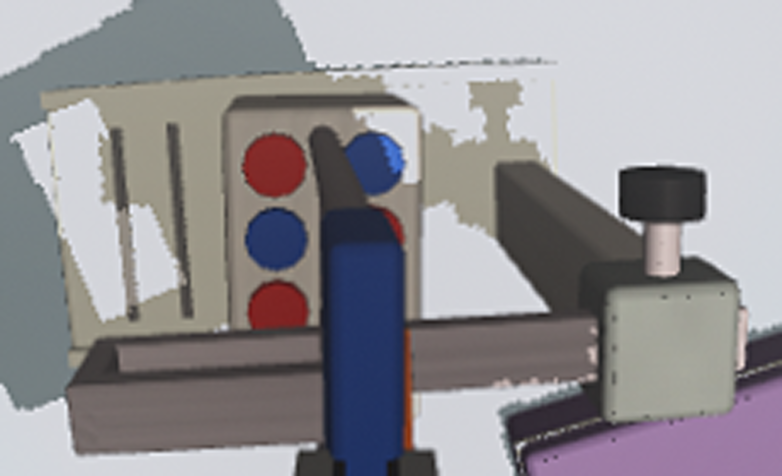

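View pics/s5z.png

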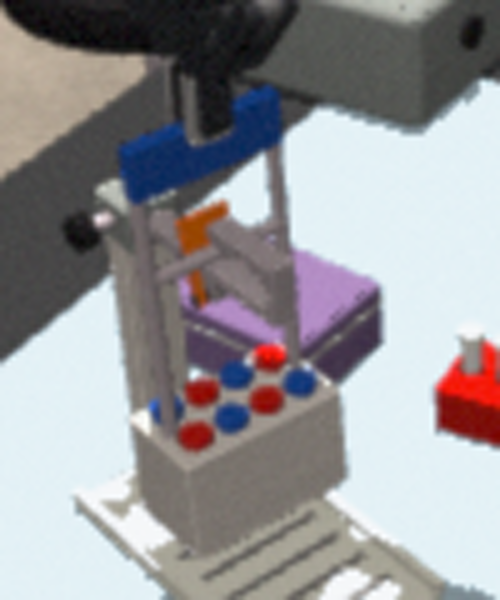

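```bash
cat >> h.py <<'E'
def tilt(fn,caps,s):
    d=dict(np.load(fn+'.npz')); P=wcloud(d,s); ex=np.array([.9523,-.3051])
    hsv=cv2.cvtColor(d['pixels'],cv2.COLOR_BGR2HSV)
    out=[]
    for u,v in caps:
        q=P[v-2:v+3,u-2:u+3].reshape(-1,3); out.append(np.nanmedian(q,0))
    out=np.array(out); c=out.mean(0); R0=R.from_quat(s['tcp_rot'])
    g=s['eef_pos']-R0.apply([0,.019,0])
    cx=np.array([np.cos(-.36),np.sin(-.36)])
    a=((c-g)[:2]@cx)/(g[2]-c[2]); print('caps',out.round(4).tolist(),'grip',g.round(4),'tilt (carrier foot toward +x)',a.round(4)); return a
E
python3 -c "
from h import *
s=ctrl.get_state()
tilt('w5',[(251,168),(280,168)],s)
s2=dict(s)
# check on w2: before grasp
s2['eef_pos']=np.array([.5836,.1568,.2228]); s2['tcp_rot']=np.array([-.403,.582,-.581,.401])
tilt('w3',[(261,169),(291,168)],s2)
"
```

```text
caps [[0.6091, 0.1801, 0.1027], [0.6333, 0.1707, 0.1021]] grip [0.6138 0.1464 0.2442] tilt (carrier foot toward +x) -0.0231
caps [[0.5801, 0.1894, 0.1003], [0.6055, 0.1809, 0.1]] grip [0.5837 0.1568 0.2418] tilt (carrier foot toward +x) -0.01
```

By image the carrier's tilt is about -0.013 rad, so the rung has travelled about 31.1 mm. That's roughly 6.4 mm past contact and predicts 7.1 N, against 7.2 N measured. It needs about 2 mm more.

Emit:
jog_arm(deltas=[[[0.01,0,0],[0,0,0.002],0],[[0.013,0,0],[0,0,0.003],0],[[0.015,0,0],[0,0,0.0035],0],[[0.015,0,0],[0,0,0.0035],0]])

```text
time: 10.28
eef_pos: [0.6159, 0.1456, 0.2251]
tcp_rot: [0.392, -0.563, 0.599, -0.413]
contact_force: [-8.5, 2.2, -0.8]
opening: 0.063
```

```bash
python3 -c "
from h import *
rel()"
```

```text
t 10.28 dx 34.1 dy -0.8 dz 2.3 mm Fx -8.74 Fz -0.75 M about y 2.00 tilt z 0.0590 x 0.0044 jaw yaw -0.359 op 0.063
```

Emit:
jog_arm(deltas=[[[0.008,0,0],[0,0,0.002],0],[[0.01,0,0],[0,0,0.0025],0],[[0.01,0,0],[0,0,0.0025],0]])

```text
time: 10.53
eef_pos: [0.6161, 0.1456, 0.225]
tcp_rot: [0.391, -0.562, 0.6, -0.414]
contact_force: [-8.0, 1.6, -1.3]
opening: 0.064
```

```bash
python3 -c "
from h import *
rel();s=ctrl.get_state()
d=snap('wrist','w6')
cv2.imwrite('pics/w6z.png',cv2.resize(d['pixels'][120:260,170:400],None,fx=3.4,fy=3.4,interpolation=cv2.INTER_CUBIC))
g=s['eef_pos']-R.from_quat(s['tcp_rot']).apply([0,.019,0]); print(g,(g[:2]-[.5837,.1568])@[.9523,-.3051])"
```

```text
t 10.53 dx 34.4 dy -0.8 dz 2.2 mm Fx -8.08 Fz -1.30 M about y 2.09 tilt z 0.0628 x 0.0052 jaw yaw -0.359 op 0.064
[0.61502742 0.14607663 0.24399591] 0.03310480120736678
```

View pics/w6z.png

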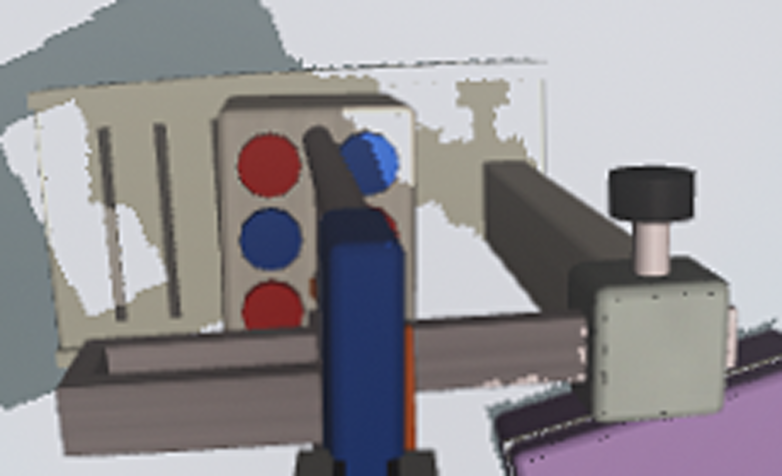

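```bash
python3 -c "
from h import *
s=ctrl.get_state(); rel()
tilt('w6',[(249,168),(278,168)],s)"
```

```text
t 10.58 dx 34.4 dy -0.8 dz 2.3 mm Fx -7.62 Fz 0.05 M about y 2.09 tilt z 0.0628 x 0.0051 jaw yaw -0.359 op 0.068
caps [[0.6103, 0.1797, 0.1023], [0.6345, 0.1702, 0.102]] grip [0.615  0.1461 0.244 ] tilt (carrier foot toward +x) -0.0232
```

The rung is about 7.6 mm past contact at about 8 N, so the keeper should be open. I'll lift a little while pressing and watch Fz.

Emit:
jog_arm(deltas=[[[0.008,0,0],[0,0,0.0025],0],[[0.008,0,0],[0,-0.001,0.003],0],[[0.008,0,0],[0,-0.002,0.003],0],[[0.008,0,0],[0,-0.003,0.003],0],[[0.008,0,0],[0,-0.0035,0.003],0]])

```text
time: 11.0
eef_pos: [0.6162, 0.1456, 0.2271]
tcp_rot: [0.392, -0.561, 0.601, -0.413]
contact_force: [-7.3, 2.8, -4.8]
opening: 0.065
```

```bash
python3 -c "
from h import *
rel()"
```

```text
t 11.00 dx 34.4 dy -0.8 dz 4.3 mm Fx -7.83 Fz -4.79 M about y 1.90 tilt z 0.0629 x 0.0062 jaw yaw -0.359 op 0.065
```

Emit:
jog_arm(deltas=[[[0.006,0,0],[0,-0.001,0.0024],0],[[0.006,0,0],[0,-0.002,0.0024],0],[[0.006,0,0],[0,-0.003,0.0024],0],[[0.006,0,0],[0,-0.0035,0.0024],0]])

```text
time: 11.33
eef_pos: [0.6161, 0.1456, 0.2291]
tcp_rot: [0.392, -0.561, 0.601, -0.413]
contact_force: [-6.4, 3.1, -5.1]
opening: 0.063
```

```bash
python3 -c "
from h import *
rel()"
```

```text
t 11.33 dx 34.4 dy -0.8 dz 6.3 mm Fx -7.05 Fz -5.10 M about y 1.75 tilt z 0.0622 x 0.0073 jaw yaw -0.359 op 0.063
```

Emit:
jog_arm(deltas=[[[0.006,0,0],[0,-0.001,0.0026],0],[[0.006,0,0],[0,-0.002,0.0026],0],[[0.006,0,0],[0,-0.003,0.0026],0],[[0.006,0,0],[0,-0.004,0.0026],0]])

```text
time: 11.67
eef_pos: [0.6163, 0.1454, 0.2316]
tcp_rot: [0.393, -0.561, 0.601, -0.413]
contact_force: [-6.1, 2.2, -5.1]
opening: 0.063
```

```bash
python3 -c "
from h import *
rel()"
```

```text
t 11.67 dx 34.7 dy -0.9 dz 8.8 mm Fx -6.46 Fz -5.14 M about y 1.58 tilt z 0.0620 x 0.0084 jaw yaw -0.359 op 0.063
```

Emit:
jog_arm(deltas=[[[0.005,0,0],[0,-0.001,0.0024],0],[[0.005,0,0],[0,-0.002,0.0024],0],[[0.005,0,0],[0,-0.003,0.0024],0]])

```text
time: 11.92
eef_pos: [0.6167, 0.1451, 0.2332]
tcp_rot: [0.393, -0.561, 0.601, -0.412]
contact_force: [-6.3, 2.0, -6.2]
opening: 0.063
```

```bash
python3 -c "
from h import *
rel()"
```

```text
t 11.92 dx 35.1 dy -1.0 dz 10.4 mm Fx -6.58 Fz -6.19 M about y 1.51 tilt z 0.0615 x 0.0095 jaw yaw -0.358 op 0.063
```

At 10.4 mm there's no stop, so the rung has passed the lip's underside. I'll keep lifting and pressing.

Emit:
jog_arm(deltas=[[[0.004,0,0],[0,-0.0015,0.002],0],[[0.004,0,0],[0,-0.003,0.002],0],[[0.004,0,0],[0,-0.0045,0.002],0],[[0.004,0,0],[0,-0.006,0.002],0]])

```text
time: 12.25
eef_pos: [0.6169, 0.1448, 0.2378]
tcp_rot: [0.393, -0.561, 0.601, -0.412]
contact_force: [-4.1, 1.1, -5.8]
opening: 0.061
```

```bash
python3 -c "
from h import *
rel()"
```

```text
t 12.25 dx 35.4 dy -1.2 dz 15.0 mm Fx -4.23 Fz -5.84 M about y 1.23 tilt z 0.0612 x 0.0107 jaw yaw -0.358 op 0.061
```

Emit:
jog_arm(deltas=[[[0.003,0,0],[0,-0.0015,0.0018],0],[[0.003,0,0],[0,-0.003,0.0018],0],[[0.003,0,0],[0,-0.0045,0.0018],0],[[0.003,0,0],[0,-0.006,0.0018],0]])

```text
time: 12.58
eef_pos: [0.6179, 0.1444, 0.2434]
tcp_rot: [0.393, -0.56, 0.601, -0.412]
contact_force: [-3.9, 1.6, -4.8]
opening: 0.063
```

```bash
python3 -c "
from h import *
rel()"
```

```text
t 12.58 dx 36.4 dy -1.4 dz 20.6 mm Fx -4.17 Fz -4.81 M about y 1.13 tilt z 0.0629 x 0.0113 jaw yaw -0.358 op 0.063
```

Emit:
jog_arm(deltas=[[[0.002,0,0],[0,-0.002,0.0008],0],[[0.002,0,0],[0,-0.004,0.0008],0],[[0.002,0,0],[0,-0.006,0.001],0],[[0.002,0,0],[0,-0.008,0.001],0]])

```text
time: 12.92
eef_pos: [0.62, 0.1437, 0.2527]
tcp_rot: [0.391, -0.558, 0.603, -0.414]
contact_force: [-0.5, -0.3, -5.1]
opening: 0.065
```

```bash
python3 -c "
from h import *
rel()"
```

```text
t 12.92 dx 38.6 dy -1.4 dz 29.9 mm Fx -0.34 Fz -5.14 M about y 0.16 tilt z 0.0698 x 0.0104 jaw yaw -0.359 op 0.065
```

Emit:
jog_arm(deltas=[[[0,0,0],[0,-0.002,0],0],[[0,0,0],[0,-0.004,0],0],[[0,0,0],[0,-0.006,0],0],[[0,0,0],[0,-0.008,0],0],[[0,0,0],[0,-0.009,0],0]])

```text
time: 13.33
eef_pos: [0.6196, 0.144, 0.2621]
tcp_rot: [0.391, -0.558, 0.603, -0.414]
contact_force: [0.8, 0.1, -5.4]
opening: 0.068
```

```bash
python3 -c "
from h import *
rel()"
```

```text
t 13.33 dx 38.2 dy -1.2 dz 39.3 mm Fx 0.76 Fz -5.38 M about y 0.11 tilt z 0.0704 x 0.0101 jaw yaw -0.359 op 0.068
```

Out: 39 mm up, force only the weight. I'll draw it 140 mm towards stand -x at constant height.

```bash
python3 -c "
from h import *
s=ctrl.get_state(); R0=R.from_quat(s['tcp_rot'])
print(R0.inv().apply(np.array([-.1333,.0427,0])).round(4), R0.as_matrix().round(4).tolist())
d=snap('wrist','w7'); rel()"
```

```text
[ 0.0069 -0.0098 -0.1395] [[-0.3516, 0.0624, 0.9341], [-0.9361, -0.0342, -0.3501], [0.0101, -0.9975, 0.0704]]
t 13.38 dx 38.2 dy -1.2 dz 39.4 mm Fx 1.03 Fz -5.28 M about y 0.16 tilt z 0.0705 x 0.0100 jaw yaw -0.359 op 0.062
```

View pics/w7.png

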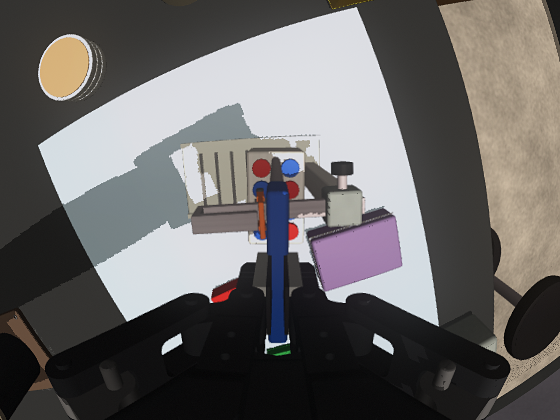

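With the keeper released the carrier sprang back in line with the tool: the cap midpoint is at column 276, as at the start. So I'll take the tool's 0.07 rad tilt out first.

Emit:
jog_arm(deltas=[[[-0.02,0,0.003],[0,0,0],0],[[-0.04,0,0.006],[0,0,0],0],[[-0.06,0,0.01],[0,0,0],0],[[-0.07,0,0.01],[0,0,0],0],[[-0.07,0,0.01],[0,0,0],0]])

```text
time: 13.8
eef_pos: [0.6201, 0.1435, 0.2619]
tcp_rot: [0.403, -0.581, 0.581, -0.402]
contact_force: [-0.0, 0.1, -4.6]
opening: 0.061
```

```bash
python3 -c "
from h import *
rel(); s=ctrl.get_state(); R0=R.from_quat(s['tcp_rot']); print(R0.inv().apply(np.array([-.1333,.0427,0])).round(4))
delta([.5,.18,.262],-.36)"
```

```text
t 13.80 dx 38.8 dy -1.5 dz 39.1 mm Fx -0.08 Fz -4.58 M about y -0.04 tilt z -0.0001 x 0.0003 jaw yaw -0.360 op 0.061
[ 0.0069  0.     -0.1398]
t 13.8 pos [0.6201 0.1435 0.2619] F [-0.04  0.14 -4.58] M [-0.08 -0.01  0.02] op 0.061 q [ 0.07  0.17  1.62 -0.    1.36  0.43]
turn [0.0001 0.0004 0.0003] shift [ 8.100e-03 -1.000e-04 -1.253e-01]
axes [[-0.352, -0.0, 0.936], [-0.936, -0.0, -0.352], [0.0, -1.0, -0.0]]
```

Emit:
jog_arm(deltas=[[[0,0,0],[0,0,-0.01],0],[[0,0,0],[0.001,0,-0.025],0],[[0,0,0],[0.002,0,-0.04],0],[[0,0,0],[0.003,0,-0.055],0],[[0,0,0],[0.004,0,-0.07],0]])

```text
time: 14.22
eef_pos: [0.5518, 0.1648, 0.2618]
tcp_rot: [-0.403, 0.581, -0.581, 0.402]
contact_force: [-0.6, -0.5, -4.9]
opening: 0.062
```

```bash
python3 -c "
from h import *
rel()"
```

```text
t 14.22 dx -32.7 dy -2.0 dz 39.0 mm Fx -0.38 Fz -4.93 M about y 0.01 tilt z -0.0003 x 0.0004 jaw yaw -0.359 op 0.062
```

Emit:
jog_arm(deltas=[[[0,0,0],[0.001,0,-0.015],0],[[0,0,0],[0.002,0,-0.03],0],[[0,0,0],[0.002,0,-0.045],0],[[0,0,0],[0.003,0,-0.06],0],[[0,0,0],[0.003,0,-0.075],0],[[0,0,0],[0.003,0,-0.08],0],[[0,0,0],[0.003,0,-0.08],0]])

```text
time: 14.8
eef_pos: [0.4744, 0.1908, 0.2619]
tcp_rot: [-0.403, 0.581, -0.581, 0.403]
contact_force: [-0.5, 0.8, -4.4]
opening: 0.066
```

```bash
python3 -c "
from h import *
rel(); delta([.55,-.186,.32],-.085)
snap('side','s8')"
```

```text
t 14.80 dx -114.4 dy -0.9 dz 39.1 mm Fx -0.73 Fz -4.38 M about y 0.04 tilt z -0.0008 x 0.0000 jaw yaw -0.358 op 0.066
t 14.8 pos [0.4744 0.1908 0.2619] F [-0.51  0.81 -4.38] M [0.04 0.03 0.03] op 0.066 q [ 0.18 -0.12  1.91  0.    1.35  0.54]
turn [ 8.000e-04 -2.731e-01 -1.000e-04] shift [ 0.3264 -0.0582  0.2028]
axes [[-0.35, -0.001, 0.937], [-0.937, 0.0, -0.35], [0.0, -1.0, -0.001]]
```

View pics/s8.png

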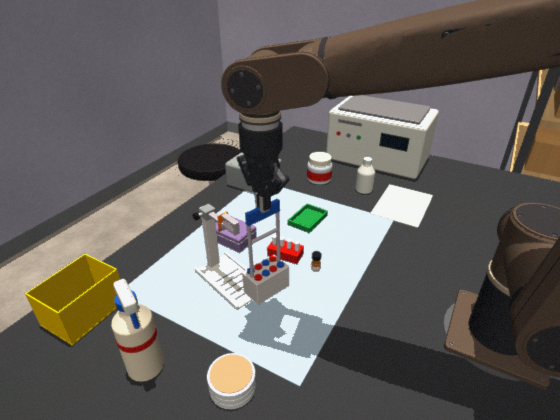

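The side view shows the carrier upright and clear in front of the hook, with the block around (266,278). I'll raise it and carry it across to above the tray.

Emit:
jog_arm(deltas=[[[0,0,0],[0,-0.02,0],0],[[0,0,0],[0,-0.04,0],0],[[0,0,0],[0,-0.055,0],0],[[0,-0.02,0],[0.02,-0.058,0.012],0],[[0,-0.05,0],[0.05,-0.058,0.031],0],[[0,-0.08,0],[0.08,-0.058,0.05],0],[[0,-0.11,0],[0.11,-0.058,0.068],0],[[0,-0.14,0],[0.14,-0.058,0.087],0],[[0,-0.17,0],[0.17,-0.058,0.106],0],[[0,-0.2,0],[0.2,-0.058,0.124],0]])

```text
time: 15.68
eef_pos: [0.5223, -0.043, 0.3203]
tcp_rot: [0.459, -0.537, 0.539, -0.459]
contact_force: [0.9, -0.1, -5.2]
opening: 0.063
```

```bash
python3 -c "
from h import *
delta([.55,-.186,.32],-.085)"
```

```text
t 15.68 pos [ 0.5223 -0.043   0.3203] F [ 0.87 -0.08 -5.19] M [ 0.07 -0.06  0.05] op 0.063 q [-0.28 -0.12  1.81 -0.    1.45 -0.12]
turn [-0.0024 -0.0727  0.0009] shift [0.1369 0.0006 0.0498]
axes [[-0.157, 0.002, 0.988], [-0.988, -0.001, -0.157], [0.001, -1.0, 0.002]]
```

Emit:
jog_arm(deltas=[[[0,-0.02,0],[0.03,0,0.011],0],[[0,-0.04,0],[0.06,0,0.022],0],[[0,-0.055,0],[0.085,0,0.031],0],[[-0.002,-0.065,0.001],[0.11,0,0.04],0],[[-0.002,-0.073,0.001],[0.127,0,0.047],0],[[-0.002,-0.073,0.001],[0.137,0,0.05],0],[[-0.002,-0.073,0.001],[0.137,0,0.05],0],[[-0.002,-0.073,0.001],[0.137,0,0.05],0]])

```text
time: 16.35
eef_pos: [0.5501, -0.1861, 0.3202]
tcp_rot: [-0.478, 0.522, -0.521, 0.478]
contact_force: [-0.3, 1.1, -5.7]
opening: 0.065
```

```bash
python3 -c "
from h import *
delta([.55,-.186,.205],-.085); s=ctrl.get_state()
d=snap('wrist','w9'); snap('top','t9')
P=wcloud(d,s); hsv=cv2.cvtColor(d['pixels'],cv2.COLOR_BGR2HSV);H,S,V=[hsv[...,i].astype(int) for i in range(3)]
m=(abs(H-65)<15)&(S>100)&(P[...,2]<.04)&(np.abs(P[...,0]-.55)<.08)&(np.abs(P[...,1]+.186)<.1)
q=P[m]; r=cv2.minAreaRect((q[:,:2]*1000).astype(np.float32)); print(len(q),r,np.percentile(q[:,2],[2,50,98]))"
```

```text
t 16.35 pos [ 0.5501 -0.1861  0.3202] F [-0.34  1.11 -5.71] M [ 0.15 -0.02 -0.06] op 0.065 q [-0.5   0.01  1.68  0.    1.45 -0.42]
turn [ 0.0005 -0.0009 -0.0016] shift [ 1.000e-04  1.152e-01 -1.000e-04]
axes [[-0.086, -0.0, 0.996], [-0.996, 0.002, -0.086], [-0.002, -1.0, -0.0]]
586 ((556.2515869140625, -141.2047576904297), (21.55833625793457, 76.00874328613281), 84.89373779296875) [0.00352956 0.00580346 0.02123241]
```

View pics/w9.png

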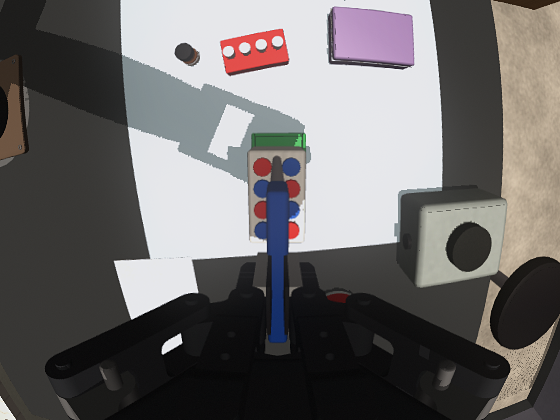

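View pics/t9.png

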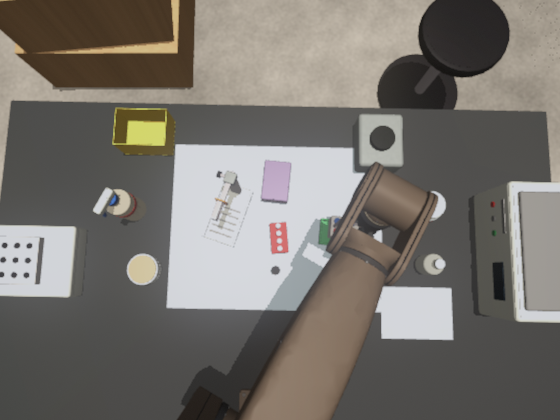

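The tray's visible +y edge in the wrist view gives a centre near (0.552,-0.187), agreeing with the earlier estimates to about 2 mm. The carrier hangs straight over it. I'll lower to just above the rim.

Emit:
jog_arm(deltas=[[[0,0,0],[0.001,0.02,0.001],0],[[0,0,0],[0.001,0.04,0.001],0],[[0,0,0],[0.001,0.06,0.001],0],[[0,0,0],[0.001,0.08,0.001],0],[[0,0,0],[0.001,0.093,0.001],0],[[0,0,0],[0.001,0.1,0.001],0],[[0,0,0],[0.001,0.104,0.001],0],[[0,0,0],[0.001,0.104,0.001],0]])

```text
time: 17.12
eef_pos: [0.5511, -0.1854, 0.2163]
tcp_rot: [-0.478, 0.521, -0.52, 0.479]
contact_force: [-0.1, -0.6, -5.7]
opening: 0.065
```

```bash
python3 -c "
from h import *
delta([.551,-.187,.195],-.085)
for n,b in(('side',(170,250,250,370)),('wrist',(120,260,200,360))):
    d=snap(n,n+'10'); a,c,e,f=b; cv2.imwrite('pics/%s10z.png'%n,cv2.resize(d['pixels'][a:c,e:f],None,fx=4.8,fy=4.8,interpolation=cv2.INTER_CUBIC)[:600,:800])"
```

```text
t 17.12 pos [ 0.5511 -0.1854  0.2163] F [-0.11 -0.6  -5.7 ] M [ 0.    0.04 -0.05] op 0.065 q [-0.5   0.08  1.8   0.    1.26 -0.42]
turn [ 0.0002  0.0017 -0.0014] shift [0.0016 0.0213 0.    ]
axes [[-0.083, -0.0, 0.997], [-0.997, 0.001, -0.083], [-0.001, -1.0, -0.0]]
```

View pics/side10z.png

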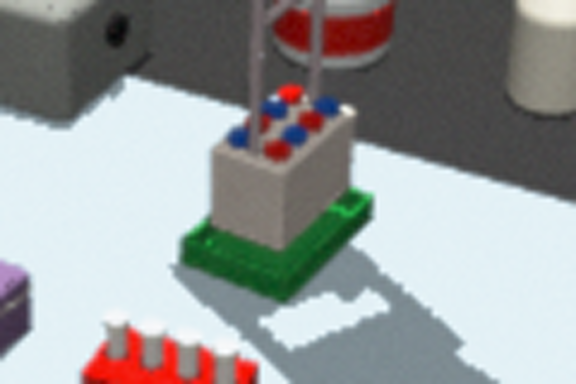

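View pics/wrist10z.png

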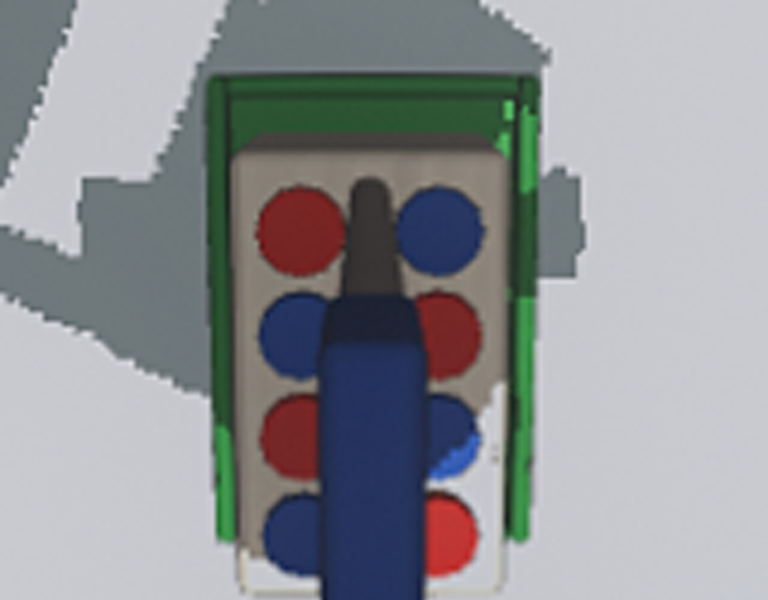

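```bash
python3 -c "
from h import *
s=ctrl.get_state(); d=dict(np.load('wrist10.npz')); P=wcloud(d,s)
hsv=cv2.cvtColor(d['pixels'],cv2.COLOR_BGR2HSV);H,S,V=[hsv[...,i].astype(int) for i in range(3)]
v,u=np.mgrid[:420,:560]
g=P[(abs(H-65)<18)&(S>80)&(u>240)&(u<315)&(v>130)&(v<235)]
b=P[(u>248)&(u<306)&(v>150)&(v<245)&(P[...,2]>.075)&(P[...,2]<.105)]
o=s['eef_pos'];ex=np.array([np.cos(-.085),np.sin(-.085)]);M=np.stack([ex,[-ex[1],ex[0]]],1)
for n,q in(('tray',g),('block',b)):
    a=(q[:,:2]-o[:2])@M*1e3; print(n,len(q),np.percentile(a,[.5,99.5],axis=0).round(1).tolist(),np.percentile(q[:,2],[2,50,98]).round(4))
top=g[g[:,2]>.015]; a=(top[:,:2]-o[:2])@M*1e3; print('rim',len(top),np.percentile(a,[.5,99.5],axis=0).round(1).tolist())
Q=cloud(dict(np.load('side10.npz'))); d2=dict(np.load('side10.npz')); h2=cv2.cvtColor(d2['pixels'],cv2.COLOR_BGR2HSV)
g=Q[(abs(h2[...,0].astype(int)-65)<18)&(h2[...,1]>100)&(Q[...,2]<.04)&(np.abs(Q[...,0]-.55)<.08)&(np.abs(Q[...,1]+.186)<.1)]
a=(g[:,:2]-o[:2])@M*1e3; print('tray side',len(g),np.percentile(a,[.5,99.5],axis=0).round(1).tolist())
"
```

```text
tray 1479 [[nan, nan], [nan, nan]] [nan nan nan]
block 3612 [[-26.2, -43.2], [26.9, 45.0]] [0.0873 0.0904 0.0968]
rim 975 [[-37.8, -55.0], [39.0, 56.5]]
tray side 372 [[-39.7, -55.2], [37.5, 58.8]]
```

The block's centre is within 0.5 mm of the tray's centre, and the underside is at about 28 mm. I'll lower it straight down.

Emit:
jog_arm(deltas=[[[0,0,0],[0,0.004,0],0],[[0,0,0],[0,0.008,0],0],[[0,0,0],[0,0.012,0],0],[[0,0,0],[0,0.016,0],0],[[0,0,0],[0,0.019,0],0],[[0,0,0],[0,0.02,0],0],[[0,0,0],[0,0.02,0],0]])

```text
time: 17.8
eef_pos: [0.5515, -0.1859, 0.1972]
tcp_rot: [0.478, -0.52, 0.521, -0.479]
contact_force: [0.7, -0.2, -5.0]
opening: 0.064
```

Emit:
jog_arm(deltas=[[[0,0,0],[0,0.001,0],0],[[0,0,0],[0,0.002,0],0],[[0,0,0],[0,0.002,0],0]])

```text
time: 18.05
eef_pos: [0.5514, -0.1859, 0.195]
tcp_rot: [-0.478, 0.521, -0.52, 0.479]
contact_force: [0.9, 0.6, -4.3]
opening: 0.064
```

```bash
python3 -c "
from h import *
delta([.551,-.187,.193],-.085)"
```

```text
t 18.05 pos [ 0.5514 -0.1859  0.195 ] F [ 0.86  0.56 -4.26] M [-0.    0.04 -0.02] op 0.064 q [-0.5   0.09  1.82  0.    1.22 -0.42]
turn [-0.0009  0.0013 -0.001 ] shift [ 0.0011  0.002  -0.0003]
axes [[-0.084, 0.001, 0.996], [-0.996, 0.001, -0.084], [-0.001, -1.0, 0.001]]
```

Emit:
jog_arm(deltas=[[[0,0,0],[0,0.001,0],0],[[0,0,0],[0,0.002,0],0],[[0,0,0],[0,0.002,0],0]])

```text
time: 18.3
eef_pos: [0.5518, -0.1863, 0.1939]
tcp_rot: [0.478, -0.52, 0.521, -0.479]
contact_force: [-0.6, -0.5, -3.0]
opening: 0.06
```

Emit:
jog_arm(deltas=[[[0,0,0],[0,0.0005,0],0],[[0,0,0],[0,0.001,0],0],[[0,0,0],[0,0.001,0],0]])

```text
time: 18.55
eef_pos: [0.5522, -0.1867, 0.1939]
tcp_rot: [0.478, -0.519, 0.522, -0.479]
contact_force: [-0.1, -0.8, -0.1]
opening: 0.066
```

```bash
python3 -c "
from h import *
delta([.551,-.187,.193],-.085)"
```

```text
t 18.55 pos [ 0.5522 -0.1867  0.1939] F [-0.14 -0.76 -0.12] M [-0.05  0.16  0.01] op 0.066 q [-0.5   0.09  1.82  0.    1.22 -0.42]
turn [-0.0034  0.0013  0.0008] shift [ 0.0004  0.0009 -0.0012]
axes [[-0.084, 0.003, 0.996], [-0.996, -0.001, -0.084], [0.001, -1.0, 0.003]]
```

The weight is now off the tool at z 0.194, so it's on the floor. One more light press, then hold, open and hold still.

Emit:
jog_arm(deltas=[[[0,0,0],[0,0.001,0],0],[[0,0,0],[0,0.001,0],0],[[0,0,0],[0,0.001,0],0]])

```text
time: 18.8
eef_pos: [0.5526, -0.187, 0.1939]
tcp_rot: [0.478, -0.519, 0.522, -0.479]
contact_force: [-0.7, -0.2, 1.6]
opening: 0.067
```

```bash
python3 -c "
from h import *
delta([.551,-.187,.193],-.085)
d=snap('side','s11'); cv2.imwrite('pics/s11z.png',cv2.resize(d['pixels'][150:250,250:370],None,fx=4.8,fy=4.8,interpolation=cv2.INTER_CUBIC))"
```

```text
t 18.8 pos [ 0.5526 -0.187   0.1939] F [-0.7  -0.18  1.65] M [-0.06  0.27  0.02] op 0.067 q [-0.5   0.09  1.82  0.    1.22 -0.42]
turn [-0.0047  0.0013  0.0017] shift [ 0.0001  0.0009 -0.0016]
axes [[-0.084, 0.005, 0.996], [-0.996, -0.002, -0.084], [0.002, -1.0, 0.005]]
```

View pics/s11z.png

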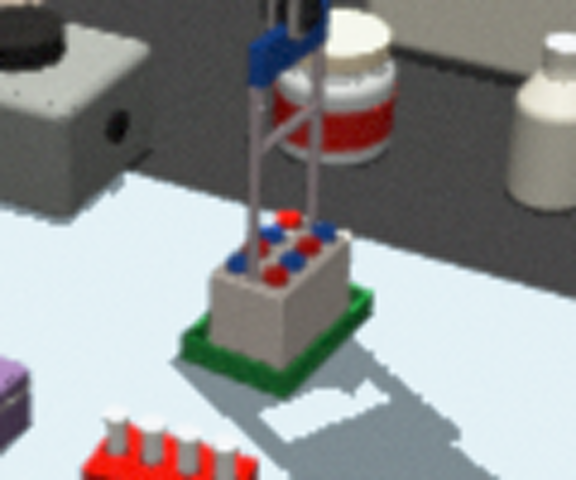

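The carrier sits inside the tray with its base below the rim, so I'll release.

Emit:
jog_arm(deltas=[[[0,0,0],[0,0,0],0.1],[[0,0,0],[0,0,0],0.2],[[0,0,0],[0,0,0],0.4],[[0,0,0],[0,0,0],0.6],[[0,0,0],[0,0,0],0.6],[[0,0,0],[0,0,0],0.6],[[0,0,0],[0,0,0],0.6],[[0,0,0],[0,0,0],0.6]])

```text
time: 19.52
eef_pos: [0.5527, -0.187, 0.1939]
tcp_rot: [0.478, -0.519, 0.522, -0.479]
contact_force: [-1.3, 0.1, 0.3]
opening: 0.599
```

Emit:
jog_arm(deltas=[[[0,0,0],[0,-0.01,0],0.6],[[0,0,0],[0,-0.03,0],0.6],[[0,0,0],[0,-0.06,0],0.6],[[0,0,0],[0,-0.09,0],0.6],[[0,0,0],[0,-0.12,0],0.6],[[0,0,0],[0,-0.13,0],0.6],[[0,0,0],[0,-0.13,0],0.6],[[0,0,0],[0,-0.13,0],0.6]])

```text
time: 20.18
eef_pos: [0.552, -0.1867, 0.3238]
tcp_rot: [0.478, -0.519, 0.522, -0.479]
contact_force: [0.2, 0.1, -0.2]
opening: 0.6
```

```bash
python3 -c "
from h import *
delta([.551,-.187,.193],-.085); s=ctrl.get_state()
snap('side','s12'); d=snap('wrist','w12'); P=wcloud(d,s); v,u=np.mgrid[:420,:560]
hsv=cv2.cvtColor(d['pixels'],cv2.COLOR_BGR2HSV);H,S,V=[hsv[...,i].astype(int) for i in range(3)]
b=P[(abs(H-112)<12)&(S>120)&(P[...,2]>.205)&(P[...,2]<.24)&(np.abs(P[...,0]-.55)<.08)&(np.abs(P[...,1]+.186)<.08)]
print('grip',len(b),np.median(b,0),cv2.minAreaRect((b[:,:2]*1000).astype(np.float32)))"
```

```text
t 20.18 pos [ 0.552  -0.1867  0.3238] F [ 0.19  0.07 -0.18] M [ 0.08 -0.01  0.02] op 0.6 q [-0.5   0.01  1.67  0.    1.45 -0.42]
turn [-0.0053  0.0013  0.0018] shift [ 0.0002  0.1308 -0.0017]
axes [[-0.084, 0.005, 0.996], [-0.996, -0.002, -0.084], [0.002, -1.0, 0.005]]
grip 912 [ 0.55239319 -0.18410964  0.2269836 ] ((552.1821899414062, -186.23648071289062), (77.98420715332031, 9.123624801635742), 84.86180877685547)
```

View pics/w12.png

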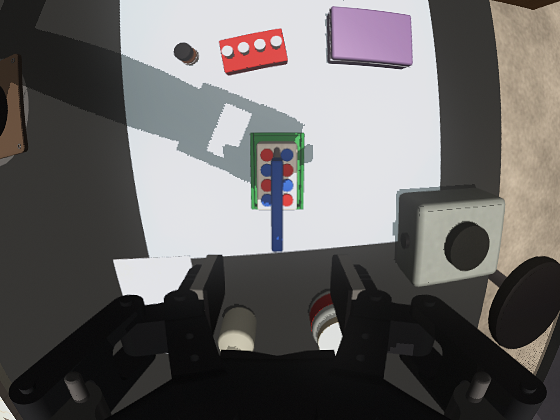

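View pics/s12.png

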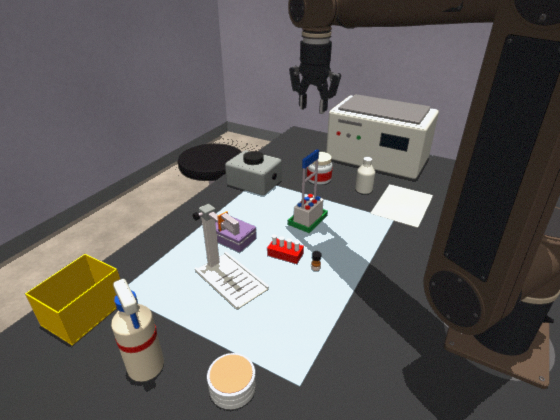

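The carrier is standing in the tray: its grip top is at 0.227 m (0.225 expected) and centred at (0.552,-0.186). The gripper is 130 mm above it and touches nothing, and the bystanders look unmoved. I'm handing it in.

```bash
python3 -c "
from h import *
print(ctrl.sign_off())"
```

```text
the job is handed in; nothing more can be done
None
```

The carrier is off the hook and standing released in the green tray, and I handed the job in at about 20 s of the 64 s allowed. The sign-off gives no verdict, so what follows is from my own checks.

- **Grip and feel:** I pinched the blue grip at 110–120 N, raised the carrier about 2.5 mm and felt for the keeper. It touched after about 24.7 mm of travel, so the hook is clamped roughly 7 mm back from nominal.
- **Opening the keeper:** I pressed about 7.6 mm past contact at about 8 N, then lifted while still pressing. No lift met the lip. The highest sideways force I read was about 9 N, but force was only read at the end of each move.
- **Carrying and placing:** I raised the carrier 39 mm and drew it 114 mm in front of where it hung. I then carried it across and lowered it, still held, until its weight came off the tool. After that I opened the gripper and backed off upward.

**Last checks:**
- The grip top is at 0.227 m, against 0.225 m expected.
- The carrier is centred at about (0.552, -0.186), within about 1–2 mm of my tray estimates, and aligned with the tray.
- It looks upright in the pictures.
- The wrist force was near zero after release.
- The bystanders look unmoved in the pictures; I did not measure them.

**What disagreed:** the carrier pitched about 0.06 rad in the grip while pressing, so the tool's position overstated how far the rung had gone. I corrected for it with the wrist pictures and a tool tilt of about 0.06–0.07 rad. The carrier sprang back in line once free, and I removed the tilt before moving on.

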